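# Open the tight jam jar in the counter's jar holder

## Task

Open the red jam jar: stand it, cap still on, fully down in the square pocket of the dark steel jar holder, which keeps it from turning, then unscrew the tight yellow cap anticlockwise until its thread lets go and lift it straight off, leaving the jar upright in the pocket. Finish while still holding the cap in the gripper, level and still, one to three centimetres above the jar's mouth and centred over it, touching nothing else; do not put it down. Leave the green jar, the steel cup and the bowl where they are.

Things in the scene. Friction and masses are not known exactly. Their poses are not given: they have to be found in the camera images.
- jar: Loose square glass jar of red jam, 66 x 66 mm, 75 mm tall to the shoulder, sides square to its x and y axes, upright; above it a round neck, 38 mm across, 48 mm over the thread. About 0.4 kg. Origin: centre of its underside, z up. It fits the holder in any of four quarter-turn yaws. Loose on the counter it spins with its cap. Hung by its cap it sways; gripped by its sides it does not.
- jar_mouth (a point): Centre of the red jar's mouth, 95 mm above its underside, hidden in the cap at first. Axes as the jar's.
- cap: Yellow round screw cap on the red jar, 60 mm across, 22 mm tall, fine brass ribs round it, a black stripe across its top along its x axis; 40 g. Origin: centre of its lower edge, z up, 77 mm above the jar's underside while screwed on, when its x axis lies along the jar's. Anticlockwise from above unscrews; it resists with about 0.4 N m all the way (grip with 30 N or more).
- cap_top (a point): Centre of the cap's top, 22 mm above its lower edge. The cap's lugs let go once it has turned about 65 degrees relative to the jar; from there to about 140 degrees, where it meets a stop, it lifts straight off. Before that, pulling up lifts the jar too. It may be turned at constant height: turning does not force it up.
- holder: Dark steel jar holder bolted to the counter: plate 120 x 120 x 4 mm with a square pocket 72 mm wide inside, sides square to its x and y axes, walls to 26 mm and an outward-flared lip up to 38 mm above the counter, 92 mm wide inside its top edge and 99 mm over all. Origin: centre of the plate's underside, z up.
- pocket (a point): Centre of the pocket's floor, 4 mm above the counter, where the underside of the seated jar rests. A seated jar has 3 mm of play each side and turns about 5 degrees either way before the walls stop it.
- green_jar: Bystander: square glass jar of green filling with a white cap, 66 x 66 mm, 99 mm tall. Origin: centre of its underside.
- steel_cup: Bystander: plain steel cup standing mouth up, 72 mm across the rim, 90 mm tall. Origin: centre of its underside.
- bowl: Bystander: white bowl standing mouth up, 100 mm across the rim, 45 mm tall. Origin: centre of its underside.
Mind the look-alikes: they are no part of the job. What is shaped like the jar but orange is not meant. What is shaped like the holder but purple is not meant.

How it is judged:
By the outcome, as a careful person would: the job done as asked, in the order asked, and still so for the second after the job is handed in, while the arm keeps its last pose, push and grip.
It also fails if it takes over 50 s, if anything falls off the work surface, if the arm or the gripper's body presses on something with over 40 N, if the wrist force passes 120 N, or if a joint passes its speed limit or range.

## Robot

A 6-joint arm with a two-finger parallel gripper is mounted at the origin on the work surface. World frame = base frame: x ahead of the robot, y to its left, z up, the work surface at z = 0. Lengths are in mm, angles in degrees, forces in N, time in s.
With the tool pointing down it reaches from about 300 to 875 mm from the base axis. Payload 6.4 kg.
Tool frame: the origin (TCP) lies at the very end of the fingers, on their centre line; the grasp point (between the pads) lies 19 mm behind it; z points along the fingers, y is the direction in which the jaws open and shut (so a half turn about z gives the same grasp; the last joint's range is limited). The gripper opens to 88 mm and grips with 3 to 60 N. Pads are 18 mm wide; open, the fingers measure 123 mm over their backs; the gripper's body (75 mm by 187 mm) begins 45 mm behind the grasp point.
Start: joints at [-11.82, 10.359, 92.074, -0, 77.567, -11.82], TCP at [575.014, 0.015, 238.714] pointing down, gripper open.
Joint ranges: [-171.53, 171.53], [-51.25, 118.39], [17.06, 147.69], [-65.23, 245.23], [0, 150.52], [-178.68, 178.68]. Speed limits (degrees/s): [147.25, 147.25, 172.46, 180, 180, 180].

## Interface

Orientations are given as [roll, pitch, yaw] about the fixed x, y, z axes, in that order (R = Rz(yaw) Ry(pitch) Rx(roll)).
In Python, from bench import r gives the robot as it stands.
- The arm moves only by the tool carry_out, never from a script. Its argument "targets" is one flat list of numbers, 7 for each row, row after row: the turn, a rotation vector about the tool's x, y, z in degrees, then the shift along the tool's x, y, z in m, then the finger opening in m, from 0 to 0.0881. A call has 1 to 10 rows; each row is the pose to reach, as a shift and turn from the pose commanded when the call began, along the tool's axes at that moment; what a row does not reach only later rows make up. A row lasts 1/8 s, in which the tool goes at most 62.5 mm and 10.7 degrees, less where a joint would pass 70% of its speed; a pose out of reach is approached as far as the arm can. A call with a gripper value outside its range is refused whole. The fingers move at their own pace and stop on an object; the grip force is fixed at half the most. Time passes only in rows, so rows that repeat a pose let the fingers close. It gives the time, the measured TCP pose, the force and the opening at its end, in the units of the state.
- r.state(): the state, without advancing time (a new reading comes with each control period).
- r.camera(name): name is "scene" or "side" or "wrist"; returns (picture, depth): 384x512x3 uint8, red, green, blue; 384x512 float32, mm along the optical axis (not along the pixel's ray), 0 where there is no reading.
- r.camera_info(name): a dict with "fx", "fy", "cx", "cy" (pixels), "k1" (the pictures are not rectified: a ray, as slopes to the right and down, at radius r is drawn at 1 + k1 r^2 times it, then the intrinsics apply), "cam_to_world" (4x4, takes a point from camera to world coordinates); the wrist camera has in their place "hand_eye" (4x4, takes a point from camera to tool coordinates, whose origin is the TCP and whose axes are the flange's). Camera axes: x right, y down, z forward; pixel columns grow to the right and rows downward; lengths in mm; the calibration is good to about 2 mm. A picture is of the moment at which its call begins: read the wrist's pose just before it. camera_info takes no time and is no camera call.
- r.sign_off(): hands the job in, once; it reports no verdict.
The state is a dict: "time": time; "joint_positions": joint angles; "dq": joint speeds; "joint_efforts": joint torques, N m; "tool_pos": TCP position; "eef_rot": TCP orientation; "ft_force": force on the tool from outside, world axes, zero at the start; "wrist_torque": the same for the moment, N m; "width": finger opening in mm.
Only numpy, scipy, OpenCV 4.12 (cv2) and the standard library are available. Lean on these libraries where they do the work, as an engineer would, in place of code of your own. Each camera call takes 0.05 s, during which the arm holds its last target.

## Working session

There is one attempt and no reset: what is moved stays moved. The work goes in short steps, Python scripts to look and compute and a tool call to move; the robot and the scene stay as the last step left them, time stands still between calls to the robot, and variables do not carry over. Pictures are saved under pics/ and viewed, and the job is handed in when it is done.

Besides the shell and the picture viewer there is one more tool, called after "Call:" by a JSON object that holds its "method" and its "body". carry_out: Moves the arm, as the interface text tells. Its arguments: {"type":"object","properties":{"targets":{"type":"array","items":{"type":"number"}}},"required":["targets"]}

```bash
mkdir -p pics; ls
python3 - <<'E'
from bench import r
import cv2,json
print(r.state())
for n in ("scene","side","wrist"):
    p,d=r.camera(n); cv2.imwrite(f"pics/{n}0.png",p[:,:,::-1]); 
    import numpy as np; np.savez(f"{n}0.npz",p=p,d=d)
    print(n,r.camera_info(n))
E
```

```text
pics
{'time': 0.0, 'joint_positions': array([-1.18223700e+01,  1.03995307e+01,  9.21279069e+01,  1.35432130e-04,
        7.75678888e+01, -1.18212026e+01]), 'dq': array([ 0.05060244, -0.06620138,  0.00610407,  0.02737958, -0.00591009,
        0.06490515]), 'joint_efforts': array([-5.85923790e-04, -4.33866942e+01, -3.41848969e+01,  7.00952648e-02,
        3.87157314e-02, -1.54040990e-04]), 'tool_pos': array([5.74494366e+02, 1.01491397e-01, 2.37864951e+02]), 'eef_rot': array([-1.79906722e+02, -1.96577816e-02,  8.99987874e+01]), 'ft_force': array([-0.6246948 , -0.08801109, -0.53491928]), 'wrist_torque': array([-0.03293097, -0.02578569,  0.01881926]), 'width': 88.27478387064185}
scene {'fx': 449.2609835744311, 'fy': 449.2609835744311, 'cx': 256.6169352305873, 'cy': 190.00116002357885, 'k1': -0.10037680332669242, 'cam_to_world': array([[ 6.27384622e-01,  5.94279554e-01, -5.03210043e-01,
         1.07800044e+03],
       [ 7.78702966e-01, -4.76136720e-01,  4.08552952e-01,
        -4.17736768e+02],
       [ 3.19788658e-03, -6.48170993e-01, -7.61488107e-01,
         9.06411873e+02],
       [ 0
[... 362 characters left out ...]
5903115e-01,
        -6.97560099e+02],
       [-2.13658176e-02, -8.33140777e-01, -5.52648122e-01,
         6.65076533e+02],
       [ 0.00000000e+00,  0.00000000e+00,  0.00000000e+00,
         1.00000000e+00]])}
wrist {'fx': 329.86543870729827, 'fy': 329.86543870729827, 'cx': 259.7289672285471, 'cy': 192.71564859823815, 'k1': -0.055511441525714, 'hand_eye': array([[-1.18669536e-03, -9.46997649e-01, -3.21238298e-01,
         8.36096019e+01],
       [ 9.99999193e-01, -9.77841976e-04, -8.11485891e-04,
         5.96222140e-01],
       [ 4.54354939e-04, -3.21239002e-01,  9.46998045e-01,
        -1.45501301e+02],
       [ 0.00000000e+00,  0.00000000e+00,  0.00000000e+00,
         1.00000000e+00]])}
```

View pics/scene0.png

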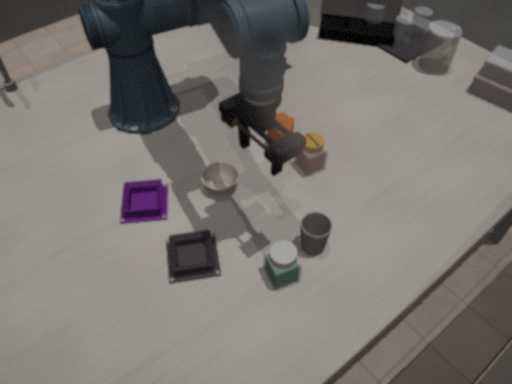

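View pics/side0.png

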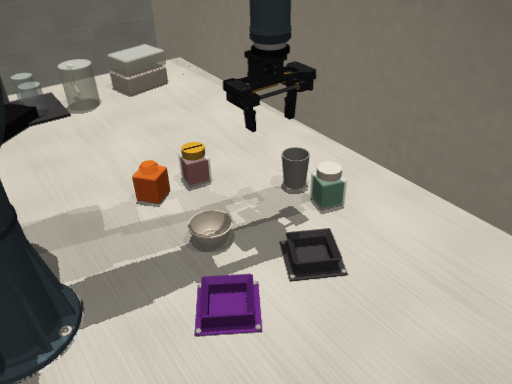

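View pics/wrist0.png

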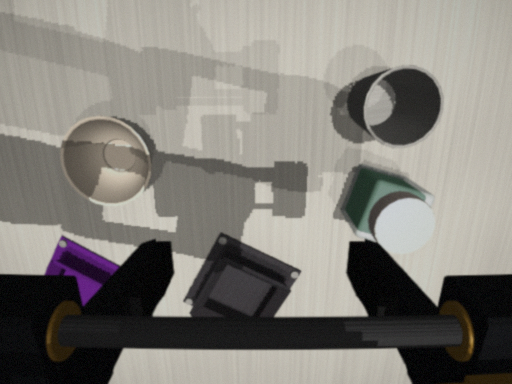

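```bash
cat > h.py <<'E'
import numpy as np, cv2
from scipy.spatial.transform import Rotation as R
def K(i): return np.array([[i['fx'],0,i['cx']],[0,i['fy'],i['cy']],[0,0,1.]])
def cloud(d,i,T):
    v,u=np.mgrid[0:384,0:512]
    n=cv2.undistortPoints(np.stack([u,v],-1).reshape(-1,1,2).astype(np.float64),K(i),np.array([i['k1'],0,0,0])).reshape(384,512,2)
    P=np.concatenate([n*d[...,None],d[...,None]],-1)
    return P@T[:3,:3].T+T[:3,3]
def toolT(s):
    T=np.eye(4);T[:3,:3]=R.from_euler('xyz',s['eef_rot'],degrees=True).as_matrix();T[:3,3]=s['tool_pos'];return T
def proj(X,i,T):
    Ti=np.linalg.inv(T); return cv2.projectPoints(np.asarray(X,float).reshape(-1,1,3),cv2.Rodrigues(Ti[:3,:3])[0],Ti[:3,3],K(i),np.array([i['k1'],0,0,0]))[0].reshape(-1,2)
E
python3 - <<'E'
from bench import r
from h import *
S=1.0
s=r.state()
for n in("scene","side","wrist"):
    z=np.load(n+"0.npz");i=r.camera_info(n)
    T=i['cam_to_world'] if n!="wrist" else toolT(s)@i['hand_eye']
    P=cloud(z['d'],i,T);ok=(z['d']>0)
    # top view x 200..900, y -450..450, 1mm/px
    img=np.zeros((600,800,3),np.uint8);hm=np.full((600,800),-99.)
    X=P[ok];C=z['p'][ok]
    u=(400-X[:,1]).astype(int);v=(850-X[:,0]).astype(int)
    m=(u>=0)&(u<800)&(v>=0)&(v<600)&(X[:,2]<130)
    o=np.argsort(X[m][:,2]);img[v[m][o],u[m][o]]=C[m][o]
    img=cv2.dilate(img,np.ones((2,2)))
    cv2.imwrite(f"pics/top_{n}.png",img[:,:,::-1])
    f=P[ok&(abs(P[...,2])<12)];print(n,len(f),np.median(f[:,2]))
    hsv=cv2.cvtColor(z['p'],cv2.COLOR_RGB2HSV)
    if n!="wrist":
        m=ok&(P[...,2]>85)&(P[...,2]<115)&(hsv[...,0]>18)&(hsv[...,0]<32)&(hsv[...,1]>150)
        q=P[m];print('cap',len(q),q.mean(0),q.min(0),q.max(0))
E
```

```text
scene 136871 0.634954426760828
cap 40 [505.56965895 225.94664408  98.42170507] [478.30245542 211.36197097  95.62779166] [520.98606726 249.74349422 101.90621979]
side 115115 0.18084015746831028
cap 280 [499.47624592 229.57088204  97.06979007] [471.85213146 205.8437603   85.56223091] [531.84000318 267.54281602 102.24658013]
wrist 137987 -0.27595210337068465
```

```bash
cd pics; python3 -c "
import cv2
a=cv2.imread('scene0.png');b=cv2.imread('side0.png')
cv2.imwrite('z1.png',cv2.resize(a[110:290,110:350],None,fx=3.3,fy=3.3,interpolation=2))
cv2.imwrite('z2.png',cv2.resize(b[120:320,120:360],None,fx=3,fy=3,interpolation=2))"
```

```text
(no output)
```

View pics/z1.png

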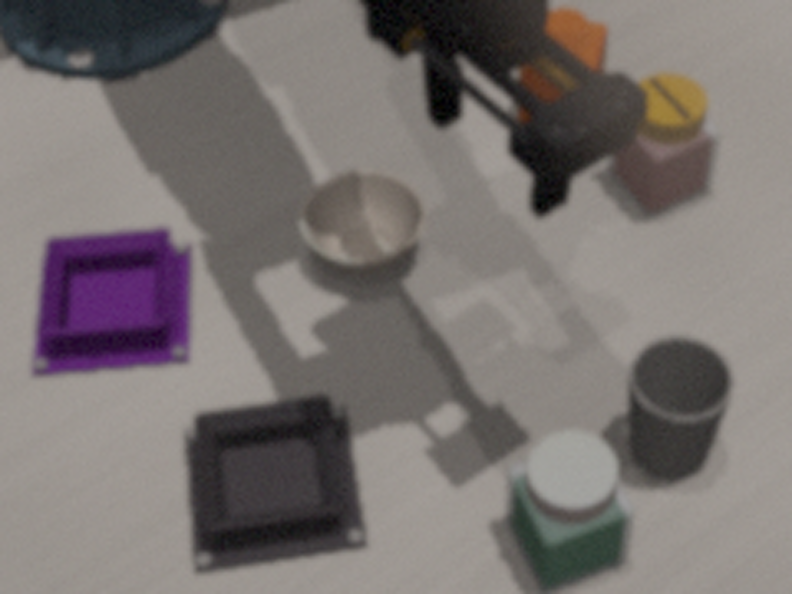

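View pics/top_scene.png

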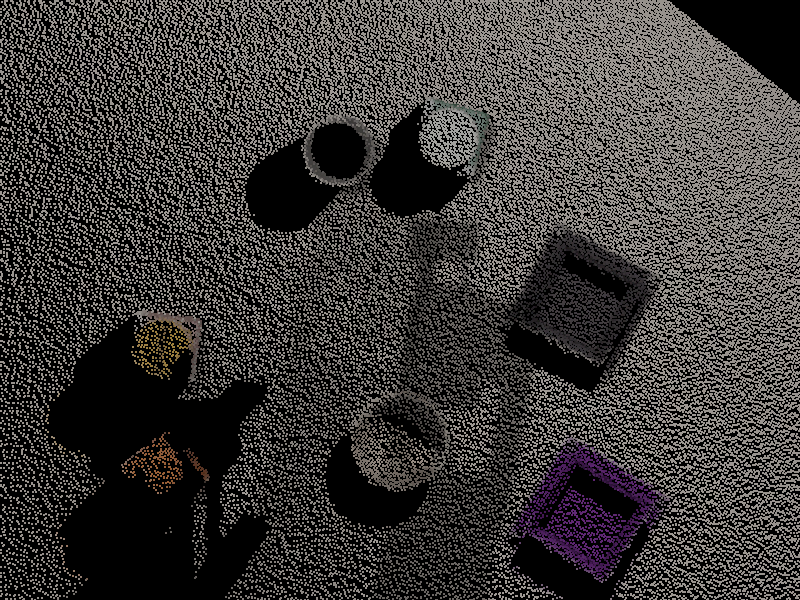

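View pics/top_side.png

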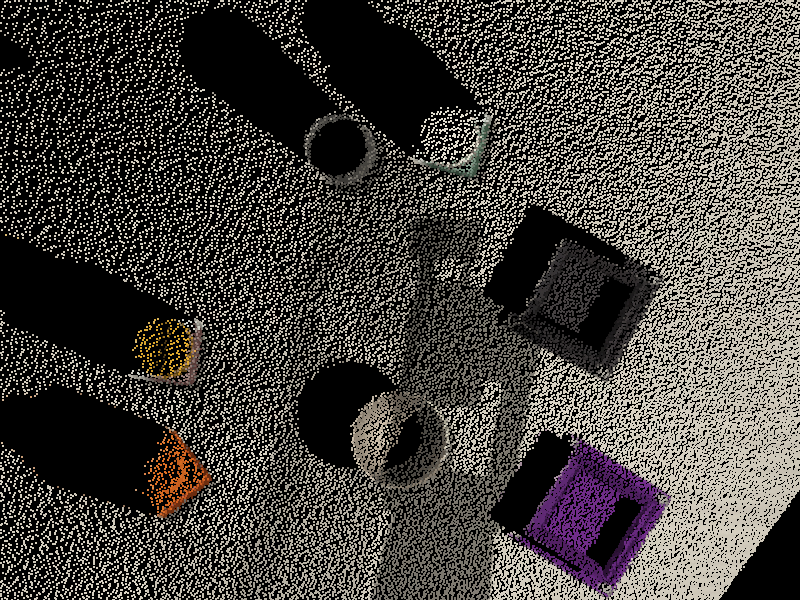

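Call:
{"method": "carry_out", "body": {"targets": [0,0,-10,0.03,-0.01,0,0.088,0,0,-20,0.06,-0.02,0,0.088,0,0,-30,0.09,-0.03,0,0.088,0,0,-40,0.12,-0.04,0,0.088,0,0,-50,0.15,-0.05,0,0.088,0,0,-60,0.18,-0.06,0,0.088,0,0,-70,0.21,-0.065,0,0.088,0,0,-80,0.236,-0.07,0.01,0.088,0,0,-90,0.236,-0.07,0.02,0.088,0,0,-90,0.236,-0.07,0.02,0.088]}}

```text
time: 1.4
tool_pos: [504.1, 236.2, 217.6]
eef_rot: [-180.0, -0.1, 180.0]
ft_force: [1.1, -0.3, -0.1]
width: 88.2
```

Run:
```python
from bench import r
from h import *
s=r.state();print(s['time'],s['tool_pos'],s['eef_rot'],s['joint_positions'].round(1))
for n in("wrist","side","scene"):
    p,d=r.camera(n);np.savez(n+"1.npz",p=p,d=d,T=toolT(s));cv2.imwrite(f"pics/{n}1.png",p[:,:,::-1])
```

```text
1.4 [504.11235135 236.17215462 217.5849177 ] [-1.79965870e+02 -1.34220255e-01  1.79954263e+02] [ 12.9   9.3  95.9  -0.   75.  -77.1]
```

View pics/wrist1.png

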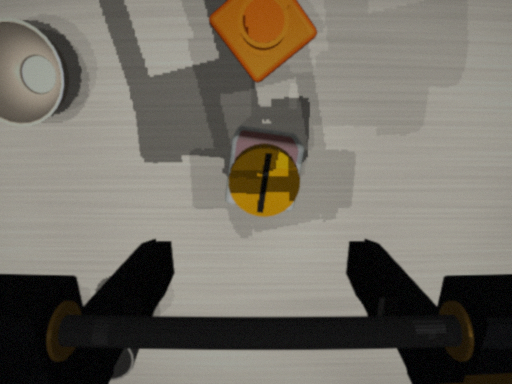

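View pics/scene1.png

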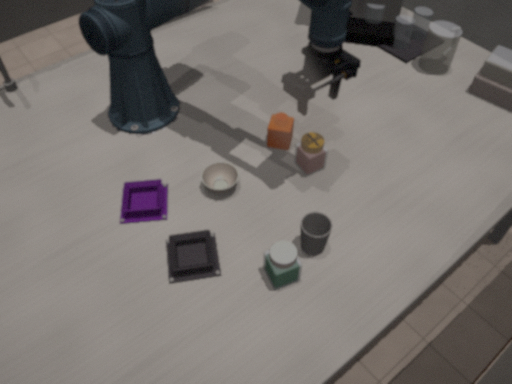

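```bash
cat > m1.py <<'E'
from bench import r
from h import *
import sys
k=sys.argv[1]
for n in("wrist","side","scene"):
    z=np.load(n+k+".npz");i=r.camera_info(n);T=z['T']@i['hand_eye'] if n=="wrist" else i['cam_to_world']
    P=cloud(z['d'],i,T);hsv=cv2.cvtColor(z['p'],cv2.COLOR_RGB2HSV)
    ok=(z['d']>0)
    near=(np.hypot(P[...,0]-504,P[...,1]-236)<60)&ok
    m=near&(P[...,2]>94)&(P[...,2]<106)
    q=P[m][:,:2].astype(np.float32);c,rad=cv2.minEnclosingCircle(q)
    print(n,'captop',m.sum(),c,rad,np.median(P[m][:,2]),'mean',q.mean(0))
    mb=m&(z['p'].max(-1)<45); b=P[mb][:,:2]
    if len(b)>5:
        l=cv2.fitLine(b.astype(np.float32),cv2.DIST_L2,0,.01,.01).ravel();print(' stripe',len(b),b.mean(0),np.degrees(np.arctan2(l[1],l[0])))
    m=near&(P[...,2]>68)&(P[...,2]<80);q=P[m][:,:2].astype(np.float32)
    if len(q)>5: print(' shoulder',len(q),cv2.minAreaRect(q),np.median(P[m][:,2]))
    m=near&(P[...,2]>8)&(P[...,2]<95);q=P[m][:,:2].astype(np.float32)
    if len(q)>5: print(' body',len(q),cv2.minAreaRect(q))
    # holder
    g=ok&(abs(P[...,0]-550)<110)&(abs(P[...,1]+185)<110)&(P[...,2]>-8)&(P[...,2]<60)&(z['p'].max(-1)<100)
    if g.sum()>100:
        for lo,hi in((30,45),(34,45),(2,45)):
            q=P[g&(P[...,2]>lo)&(P[...,2]<hi)][:,:2].astype(np.float32)
            if len(q)>20: print(' holder',lo,len(q),cv2.minAreaRect(q))
E
python3 m1.py 1
```

```text
wrist captop 3892 (501.3804016113281, 238.87576293945312) 30.51236343383789 98.45362531997617 mean [500.3062  238.88116]
 stripe 287 [499.09968465 239.42354708] -8.283417
 shoulder 1167 ((501.1902770996094, 238.96197509765625), (66.04911041259766, 65.84825134277344), 81.98258972167969) 73.44923732766068
 body 1922 ((501.10009765625, 238.97467041015625), (66.04911041259766, 66.03041076660156), 81.98258972167969)
side captop 242 (500.0087890625, 236.32452392578125) 32.27090072631836 99.06509667768387 mean [501.15222 233.24017]
 stripe 10 [495.40184508 237.07827627] -4.0938993
 shoulder 175 ((500.62054443359375, 233.80075073242188), (65.81232452392578, 64.50370788574219), 80.51151275634766) 74.02154256654751
 body 877 ((501.7353210449219, 233.18682861328125), (68.04303741455078, 68.34768676757812), 81.08483123779297)
 holder 30 575 ((548.4425048828125, -182.349365234375), (98.99158477783203, 98.60684204101562), 61.44198226928711)
 holder 34 375 ((548.4425048828125, -182.349365234375), (98.99158477783203, 98.60684204101562), 61.44198226928711)
 holder 2 2525 ((547.2857666015625, -184.56422424316406), (117.98876953125, 117.79405975341797), 62.3101692199707)
scene captop 308 (501.38616943359375, 236.5001220703125) 32.87318420410156 98.55988908738226 mean [503.09344 236.2729 ]
 shoulder 180 ((503.5433044433594, 237.03631591796875), (68.65922546386719, 68.1810073852539), 78.36900329589844) 73.3748552510109
 body 796 ((502.83355712890625, 235.71969604492188), (68.41033935546875, 69.15190887451172), 82.2322998046875)
 holder 30 593 ((548.4479370117188, -181.1573486328125), (97.4219741821289, 99.9242935180664), 61.51580047607422)
 holder 34 405 ((548.7061157226562, -181.23736572265625), (97.60057830810547, 99.13748168945312), 61.7254753112793)
 holder 2 2255 ((551.8640747070312, -183.16131591796875), (118.7420654296875, 112.79837799072266), 60.91496658325195)
```

Call:
{"method": "carry_out", "body": {"targets": [0,0,8,0.003,0.0025,0.02,0.088,0,0,8,0.003,0.0025,0.06,0.088,0,0,8,0.003,0.0025,0.1,0.088,0,0,8,0.003,0.0025,0.13,0.088,0,0,8,0.003,0.0025,0.155,0.088,0,0,8,0.003,0.0025,0.173,0.088,0,0,8,0.003,0.0025,0.173,0.088]}}

```text
time: 2.42
tool_pos: [501.3, 238.1, 44.8]
eef_rot: [-180.0, -0.1, 171.9]
ft_force: [-0.1, -0.5, 0.3]
width: 88.1
```

Run:
```python
from bench import r
from h import *
s=r.state();print(s)
for n in("wrist","side"):
    p,d=r.camera(n);np.savez(n+"2.npz",p=p,d=d,T=toolT(s));cv2.imwrite(f"pics/{n}2.png",p[:,:,::-1])
```

```text
{'time': 2.425, 'joint_positions': array([ 1.31499462e+01,  2.24925069e+01,  1.02032438e+02, -2.20547710e-04,
        5.56066777e+01, -6.87740781e+01]), 'dq': array([ 0.16786481, -1.7880614 , -1.18872989, -0.05732177,  0.87251952,
       -0.20281406]), 'joint_efforts': array([-1.32624088e-01, -4.50537407e+01, -2.60745281e+01,  4.60582742e-03,
       -1.19965319e-01,  1.60618499e-02]), 'tool_pos': array([501.33018443, 238.09508321,  44.75047955]), 'eef_rot': array([-1.79952177e+02, -1.22627294e-01,  1.71924098e+02]), 'ft_force': array([-0.06167818, -0.50329878,  0.31498344]), 'wrist_torque': array([ 0.06881484, -0.07161933, -0.04541794]), 'width': 88.05224625004564}
```

View pics/side2.png

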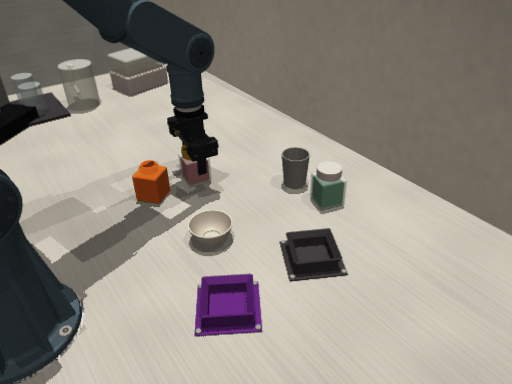

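View pics/wrist2.png

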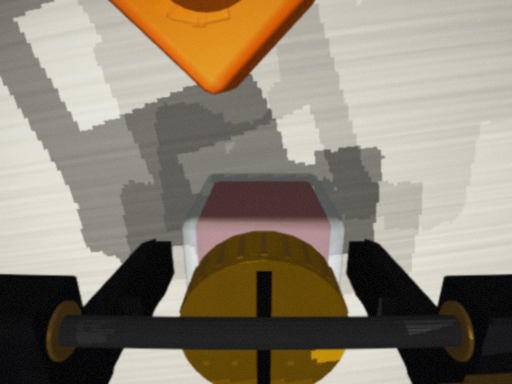

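Call:
{"method": "carry_out", "body": {"targets": [0,0,0,0,0,0,0.04,0,0,0,0,0,0,0.04,0,0,0,0,0,0,0.04,0,0,0,0,0,0,0.04,0,0,0,0,0,0,0.04]}}

```text
time: 3.15
tool_pos: [502.6, 238.9, 46.5]
eef_rot: [180.0, 0.1, 172.0]
ft_force: [-0.5, 1.4, 5.3]
width: 65.6
```

Call:
{"method": "carry_out", "body": {"targets": [0,0,0,0,0,0,0.04,0,0,0,0,0,-0.01,0.04,0,0,0,0,0,-0.03,0.04,0,0,0,0,0,-0.06,0.04,0,0,0,0,0,-0.09,0.04,0,0,0,0,0,-0.11,0.04,0,0,0,0,0,-0.11,0.04]}}

```text
time: 4.03
tool_pos: [502.6, 238.5, 156.9]
eef_rot: [180.0, 0.1, 172.0]
ft_force: [0.6, 0.4, -5.1]
width: 65.7
```

Run:
```python
from bench import r
from h import *
s=r.state();print(s)
for n in("wrist","side"):
    p,d=r.camera(n);np.savez(n+"3.npz",p=p,d=d,T=toolT(s));cv2.imwrite(f"pics/{n}3.png",p[:,:,::-1])
```

```text
{'time': 4.025, 'joint_positions': array([ 1.31711558e+01,  1.29348923e+01,  9.90804658e+01, -1.36103575e-02,
        6.78590392e+01, -6.88267049e+01]), 'dq': array([-0.16134318,  1.94965676,  1.82382195,  0.00267449, -1.05329562,
       -0.02931801]), 'joint_efforts': array([ 1.31430756e-01, -4.64082670e+01, -3.40642512e+01,  1.97449926e-02,
        3.67338192e-01, -3.37433212e-04]), 'tool_pos': array([502.57618277, 238.52349709, 156.87886995]), 'eef_rot': array([1.79966400e+02, 1.21680518e-01, 1.72002941e+02]), 'ft_force': array([ 0.58187914,  0.40061809, -5.1248288 ]), 'wrist_torque': array([ 0.09804588, -0.08594364, -0.00130581]), 'width': 65.72967916836743}
```

View pics/side3.png

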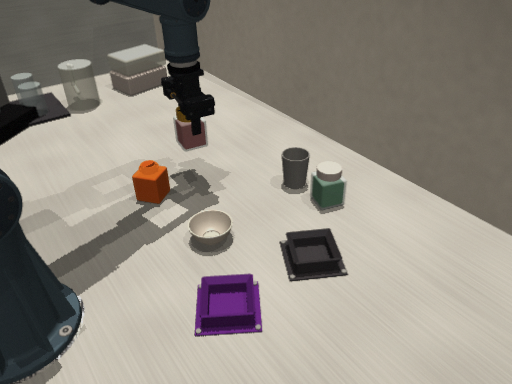

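View pics/wrist3.png

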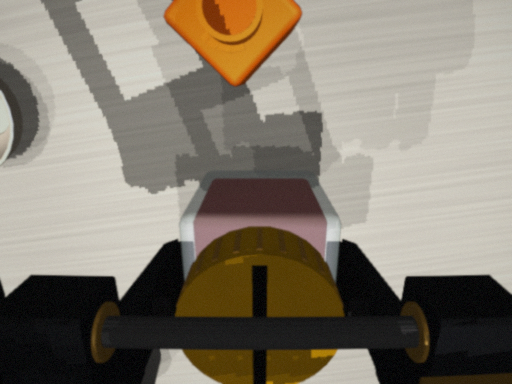

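Call:
{"method": "carry_out", "body": {"targets": [0,0,1,-0.012,-0.022,0,0.04,0,0,3,-0.034,-0.065,0,0.04,0,0,6,-0.061,-0.12,0,0.04,0,0,9,-0.09,-0.175,0,0.04,0,0,12,-0.118,-0.23,0,0.04,0,0,15,-0.146,-0.285,0,0.04,0,0,17,-0.174,-0.34,0,0.04,0,0,19,-0.202,-0.395,0,0.04,0,0,20.5,-0.225,-0.44,0,0.04,0,0,20.5,-0.235,-0.46,0,0.04]}}

```text
time: 5.38
tool_pos: [669.8, -252.7, 152.7]
eef_rot: [-180.0, -0.2, 151.3]
ft_force: [0.7, -0.0, -4.5]
width: 65.7
```

Call:
{"method": "carry_out", "body": {"targets": [0,0,0,0,0,0,0.04,0,0,0,0,0,0,0.04]}}

```text
time: 5.62
tool_pos: [669.7, -248.5, 153.7]
eef_rot: [180.0, -0.2, 151.5]
ft_force: [0.3, 0.7, -4.4]
width: 65.4
```

Run:
```python
from bench import r
from h import *
s=r.state();print(s['time'],s['tool_pos'],s['eef_rot'],s['joint_positions'])
p,d=r.camera("wrist");np.savez("wrist4.npz",p=p,d=d,T=toolT(s));cv2.imwrite(f"pics/wrist4.png",p[:,:,::-1])
i=r.camera_info("wrist");T=toolT(s)@i['hand_eye'];P=cloud(d,i,T);ok=d>0
g=ok&(abs(P[...,0]-548)<110)&(abs(P[...,1]+182)<110)&(p.max(-1)<100)
for lo,hi in((30,45),(34,45),(2,45),(2,8)):
    q=P[g&(P[...,2]>lo)&(P[...,2]<hi)][:,:2].astype(np.float32);print(lo,len(q),len(q)>9 and cv2.minAreaRect(q))
f=P[ok&(abs(P[...,2])<10)];print('floor',len(f),np.median(f[:,2]),f[:,:2].min(0),f[:,:2].max(0))
# jar in tool frame
L=(P-s['tool_pos'])@toolT(s)[:3,:3]
for lo,hi,nm in((-56,-48,'captop'),(-31,-22,'shoulder')):
    m=ok&(L[...,2]>lo)&(L[...,2]<hi)&(np.hypot(L[...,0],L[...,1])<50)
    q=L[m];print(nm,len(q),np.median(q[:,2]),cv2.minEnclosingCircle(q[:,:2].astype(np.float32)),q[:,:2].max(0),q[:,:2].min(0)) if m.sum()>9 else 0
h=L[ok&(np.hypot(L[...,0],L[...,1])<50)][:,2];print(np.histogram(h,bins=np.arange(-70,30,5)))
```

```text
5.625 [ 669.65266092 -248.47510564  153.68850807] [179.97474896  -0.20939083 151.51372724] [-2.98592158e+01  3.20529615e+01  7.34173519e+01  2.09660507e-02
  7.47396234e+01 -9.13784523e+01]
30 3353 ((569.1724853515625, -191.03826904296875), (99.24617767333984, 51.586544036865234), 61.33731460571289)
34 2213 ((569.5479736328125, -191.17660522460938), (99.2820816040039, 50.74903106689453), 61.515018463134766)
2 11990 ((571.0079956054688, -192.17529296875), (119.5068359375, 68.29808807373047), 61.529296875)
2 7203 ((571.0079956054688, -192.17529296875), (119.5068359375, 68.29808807373047), 61.529296875)
floor 116836 -0.42267690340915465 [ 429.01262919 -567.29780476] [950.49739511  12.38073643]
captop 13804 -51.921206189250654 ((10.22252082824707, 0.07857894897460938), 48.844932556152344) [31.2543158  48.92276543] [-26.16634769 -48.76560684]
shoulder 6505 -27.107330999704615 ((9.509110450744629, -0.31667327880859375), 48.749900817871094) [34.44955362 48.43201582] [ -8.31081779 -49.06536033]
(array([  779,   470,   352, 12942,  1851,  2399,  1497,  1223,  5045,
        1708,  1005,   863,   737,   610,   428,   420,   346,   341,
         310]), array([-70, -65, -60, -55, -50, -45, -40, -35, -30, -25, -20, -15, -10,
        -5,   0,   5,  10,  15,  20,  25]))
```

View pics/wrist4.png

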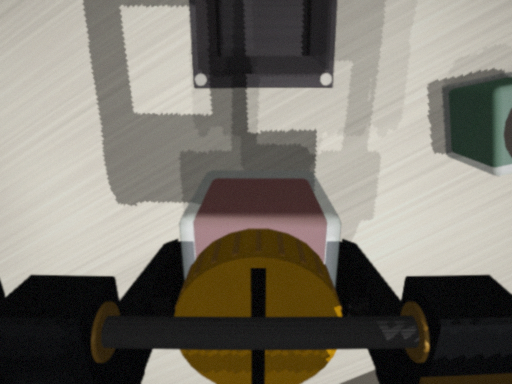

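Call:
{"method": "carry_out", "body": {"targets": [0,0,0,0.025,0.0005,0,0.04,0,0,0,0.065,0.001,0,0.04,0,0,0,0.105,0.002,0,0.04,0,0,0,0.13,0.0025,0.01,0.04,0,0,0,0.138,0.0025,0.03,0.04,0,0,0,0.138,0.0025,0.05,0.04,0,0,0,0.138,0.0025,0.056,0.04,0,0,0,0.138,0.0025,0.056,0.04,0,0,0,0.138,0.0025,0.056,0.04]}}

```text
time: 6.8
tool_pos: [551.3, -181.8, 100.7]
eef_rot: [-180.0, 0.1, 151.5]
ft_force: [-0.2, 0.5, -5.6]
width: 65.9
```

Run:
```python
from bench import r
from h import *
for k in range(3):
    s=r.state();print(s['time'],s['tool_pos'],s['eef_rot'],s['ft_force'])
    for n in (("wrist","side","scene")[k],):
        p,d=r.camera(n);np.savez(n+"5.npz",p=p,d=d,T=toolT(s));cv2.imwrite(f"pics/{n}5.png",p[:,:,::-1])
    if n=="wrist":
        i=r.camera_info("wrist");T=toolT(s)@i['hand_eye'];P=cloud(d,i,T);ok=d>0
        g=ok&(abs(P[...,0]-548)<90)&(abs(P[...,1]+182)<90)&(p.max(-1)<90)
        for lo,hi in((30,45),(2,45),(2,8)):
            q=P[g&(P[...,2]>lo)&(P[...,2]<hi)][:,:2].astype(np.float32);print(lo,len(q),len(q)>9 and cv2.minAreaRect(q))
```

```text
6.8 [ 551.3118367  -181.78662916  100.68624136] [-1.79998378e+02  9.02965020e-02  1.51521126e+02] [-0.17900871  0.52618473 -5.59132627]
30 3469 ((526.1339111328125, -167.99441528320312), (99.29804992675781, 49.07545471191406), 60.69419860839844)
2 9722 ((528.886962890625, -169.612548828125), (119.60992431640625, 75.12181854248047), 61.471954345703125)
2 5177 ((528.886962890625, -169.612548828125), (119.60992431640625, 75.12181854248047), 61.471954345703125)
6.85 [ 551.30729172 -181.87030862  100.67934039] [-1.79997119e+02  9.38000910e-02  1.51515600e+02] [-0.01893169 -0.3914429  -4.19093953]
6.9 [ 551.25544231 -181.93675601  100.64766899] [-1.79999009e+02  9.14244877e-02  1.51506471e+02] [ 0.11013948  0.34598011 -5.32295538]
```

View pics/wrist5.png

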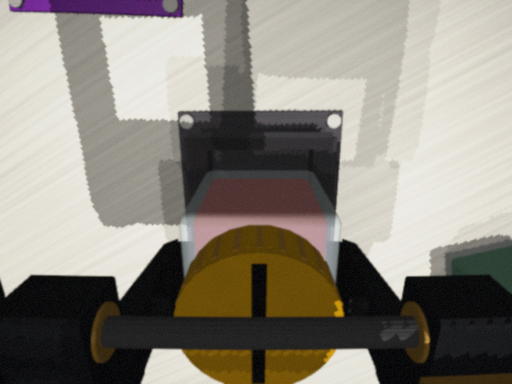

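View pics/side5.png

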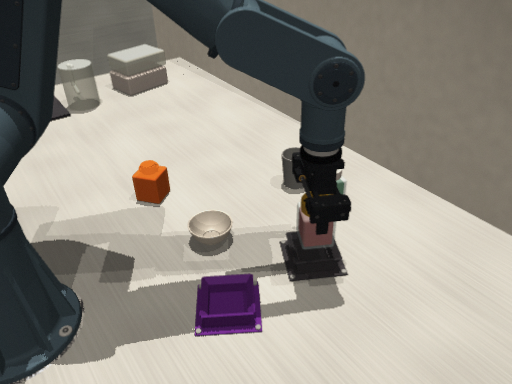

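Call:
{"method": "carry_out", "body": {"targets": [0,0,0,0.002,0,0,0.04,0,0,0,0.002,0,0.008,0.04,0,0,0,0.002,0,0.016,0.04,0,0,0,0.002,0,0.024,0.04,0,0,0,0.002,0,0.03,0.04,0,0,0,0.002,0,0.035,0.04,0,0,0,0.002,0,0.035,0.04]}}

```text
time: 7.82
tool_pos: [548.6, -180.6, 64.2]
eef_rot: [180.0, -0.1, 151.5]
ft_force: [-0.9, -0.6, -3.8]
width: 65.7
```

Call:
{"method": "carry_out", "body": {"targets": [0,0,0,0,0,0.004,0.04,0,0,0,0,0,0.008,0.04,0,0,0,0,0,0.011,0.04,0,0,0,0,0,0.011,0.04]}}

```text
time: 8.32
tool_pos: [548.6, -180.6, 53.4]
eef_rot: [180.0, -0.0, 151.5]
ft_force: [0.4, -0.3, -5.5]
width: 65.9
```

Call:
{"method": "carry_out", "body": {"targets": [0,0,0,0,0,0.001,0.04,0,0,0,0,0,0.002,0.04,0,0,0,0,0,0.002,0.04]}}

```text
time: 8.7
tool_pos: [548.8, -180.7, 51.7]
eef_rot: [-180.0, -0.0, 151.5]
ft_force: [-0.5, 0.9, -5.0]
width: 66.1
```

Call:
{"method": "carry_out", "body": {"targets": [0,0,0,0,0,0.001,0.04,0,0,0,0,0,0.002,0.04,0,0,0,0,0,0.002,0.04]}}

```text
time: 9.07
tool_pos: [549.0, -180.8, 50.5]
eef_rot: [-180.0, 0.0, 151.5]
ft_force: [-3.6, 1.2, 4.8]
width: 65.8
```

Call:
{"method": "carry_out", "body": {"targets": [0,0,0,0,0,0,0.088,0,0,0,0,0,0,0.088,0,0,0,0,0,0,0.088,0,0,0,0,0,0,0.088,0,0,0,0,0,-0.03,0.088,0,0,0,0,0,-0.08,0.088,0,0,0,0,0,-0.13,0.088,0,0,0,0,0,-0.17,0.088,0,0,0,0,0,-0.17,0.088]}}

```text
time: 10.2
tool_pos: [551.0, -181.8, 224.0]
eef_rot: [-180.0, 0.5, 151.5]
ft_force: [0.2, 0.4, -0.2]
width: 88.0
```

Run:
```python
from bench import r
from h import *
for n in ("wrist","side"):
    s=r.state();print(s['time'],s['tool_pos'],s['eef_rot'],s['ft_force'],s['joint_positions'])
    p,d=r.camera(n);np.savez(n+"6.npz",p=p,d=d,T=toolT(s));cv2.imwrite(f"pics/{n}6.png",p[:,:,::-1])
    i=r.camera_info(n);T=toolT(s)@i['hand_eye'] if n=="wrist" else i['cam_to_world'];P=cloud(d,i,T);ok=d>0
    near=ok&(np.hypot(P[...,0]-548,P[...,1]+180)<60)
    for lo,hi,nm in((97,110,'captop'),(72,85,'shoulder'),(30,42,'lip')):
        m=near&(P[...,2]>lo)&(P[...,2]<hi);q=P[m];print(n,nm,len(q),np.median(q[:,2]),cv2.minEnclosingCircle(q[:,:2].astype(np.float32)),cv2.minAreaRect(q[:,:2].astype(np.float32)))
    m=near&(P[...,2]>97)&(P[...,2]<110);q=P[m];A=np.c_[q[:,:2]-q[:,:2].mean(0),np.ones(len(q))];print('captop slope',np.linalg.lstsq(A,q[:,2],rcond=None)[0])
    f=P[ok&(abs(P[...,2])<10)];print('floor',np.median(f[:,2]))
```

```text
10.2 [ 550.95055812 -181.84848089  223.96271005] [-179.98747211    0.45149056  151.50626186] [ 0.2270157   0.37464857 -0.20907464] [-2.99804053e+01  1.14665874e+01  9.25331429e+01 -8.36648891e-04
  7.55486061e+01 -9.14864122e+01]
wrist captop 3867 102.4715378020872 ((546.708984375, -180.4905548095703), 30.40587615966797) ((546.5758056640625, -180.33248901367188), (59.23828887939453, 60.17841339111328), 60.48368835449219)
wrist shoulder 1126 77.46361734494042 ((547.642333984375, -180.39886474609375), 43.94558334350586) ((546.9586181640625, -180.06829833984375), (66.14989471435547, 64.58768463134766), 61.49045181274414)
wrist lip 2274 35.084363714453104 ((547.9902954101562, -179.98582458496094), 59.975929260253906) ((548.3230590820312, -180.37301635742188), (99.16879272460938, 98.5309066772461), 61.50497817993164)
captop slope [ 4.64320523e-03 -3.43436952e-03  1.02432815e+02]
floor -0.4606859481824017
10.25 [ 549.69512898 -181.14654152  221.33492672] [-179.99462531    0.20540336  151.50363984] [0.42690752 0.03619139 0.18524039] [-2.99827801e+01  1.15938839e+01  9.26965779e+01 -4.62002292e-05
  7.55040645e+01 -9.14863988e+01]
side captop 519 103.32568310402428 ((546.3034057617188, -181.96246337890625), 31.57866096496582) ((547.3798217773438, -182.51324462890625), (62.436344146728516, 57.67218017578125), 48.157833099365234)
side shoulder 301 78.38388449746003 ((546.275390625, -183.18167114257812), 43.80741882324219) ((547.5037841796875, -183.0234832763672), (67.16999053955078, 64.85576629638672), 61.49654769897461)
side lip 479 36.11947104166859 ((548.208984375, -179.84071350097656), 59.85442352294922) ((548.4765014648438, -182.74386596679688), (98.09228515625, 98.89112091064453), 61.910797119140625)
captop slope [2.33756053e-02 2.48490488e-02 1.03014080e+02]
floor 0.16726618856830555
```

View pics/wrist6.png

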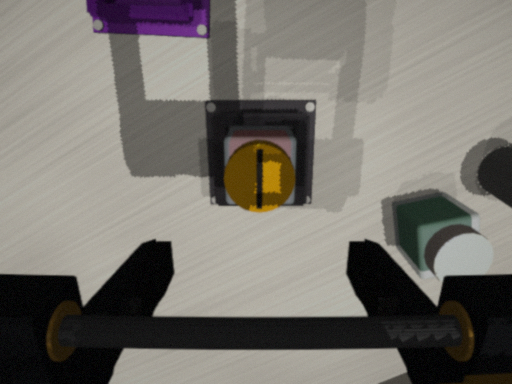

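View pics/side6.png

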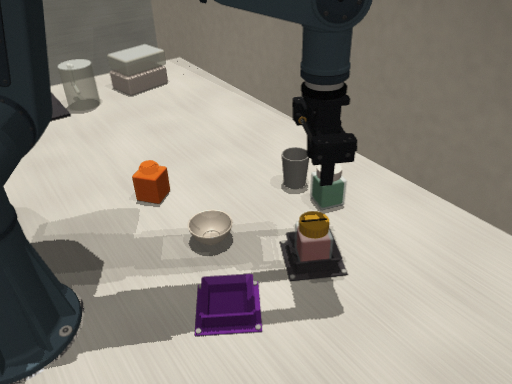

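Call:
{"method": "carry_out", "body": {"targets": [0,0,10,0.002,0,0.005,0.088,0,0,20,0.002,0,0.02,0.088,0,0,30,0.002,0,0.04,0.088,0,0,40,0.002,0,0.06,0.088,0,0,50,0.002,0,0.08,0.088,0,0,60,0.002,0,0.09,0.088,0,0,60,0.002,0,0.095,0.088,0,0,60,0.002,0,0.095,0.088,0,0,60,0.002,0,0.095,0.088]}}

```text
time: 11.42
tool_pos: [547.2, -179.8, 124.9]
eef_rot: [180.0, 0.0, 91.6]
ft_force: [0.2, 0.0, 0.4]
width: 87.7
```

Run:
```python
from bench import r
from h import *
for n in ("wrist",):
    s=r.state();print(s['time'],s['tool_pos'],s['eef_rot'],s['ft_force'],s['joint_positions'])
    p,d=r.camera(n);np.savez(n+"7.npz",p=p,d=d,T=toolT(s));cv2.imwrite(f"pics/{n}7.png",p[:,:,::-1])
    i=r.camera_info(n);T=toolT(s)@i['hand_eye'];P=cloud(d,i,T);ok=d>0
    near=ok&(np.hypot(P[...,0]-547,P[...,1]+180)<40)&(P[...,2]>97)&(P[...,2]<110)
    q=P[near];print(len(q),np.median(q[:,2]),cv2.minEnclosingCircle(q[:,:2].astype(np.float32)))
```

```text
11.425 [ 547.22181502 -179.81759194  124.8646951 ] [1.79990672e+02 7.33502495e-03 9.16099273e+01] [0.24874674 0.04272217 0.36284472] [-2.99906818e+01  1.77116103e+01  9.72303572e+01 -1.49969364e-03
  6.50462444e+01 -3.15999772e+01]
8301 102.53172862552344 ((547.2578125, -180.17242431640625), 30.667238235473633)
```

View pics/wrist7.png

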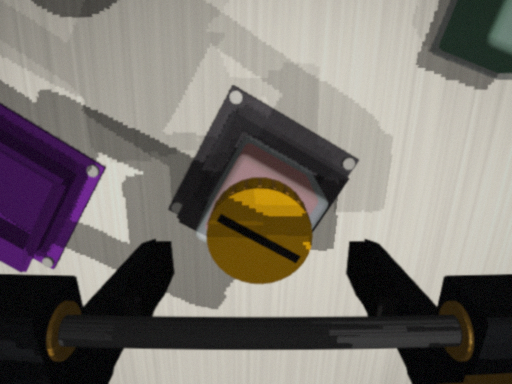

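Call:
{"method": "carry_out", "body": {"targets": [0,0,0,0,0,0.01,0.088,0,0,0,0,0,0.022,0.088,0,0,0,0,0,0.034,0.088,0,0,0,0,0,0.0405,0.088,0,0,0,0,0,0.0405,0.088,0,0,0,0,0,0.0405,0.04,0,0,0,0,0,0.0405,0.04,0,0,0,0,0,0.0405,0.04,0,0,0,0,0,0.0405,0.04,0,0,0,0,0,0.0405,0.04]}}

```text
time: 12.72
tool_pos: [547.3, -179.9, 84.6]
eef_rot: [180.0, 0.0, 91.5]
ft_force: [-0.2, -0.3, 3.1]
width: 59.2
```

Call:
{"method": "carry_out", "body": {"targets": [0,0,0,0,0,0,0.04,0,0,-5,0,0,0,0.04,0,0,-10,0,0,0,0.04,0,0,-15,0,0,0,0.04,0,0,-20,0,0,0,0.04,0,0,-25,0,0,0,0.04,0,0,-30,0,0,0,0.04,0,0,-35,0,0,0,0.04,0,0,-40,0,0,0,0.04]}}

```text
time: 13.85
tool_pos: [547.3, -179.9, 84.6]
eef_rot: [180.0, 0.0, 131.6]
ft_force: [0.9, 0.5, 3.0]
width: 59.0
```

Run:
```python
from bench import r
from h import *
s=r.state();print(s['time'],s['tool_pos'],s['eef_rot'],s['ft_force'],s['wrist_torque'],s['joint_positions'],s['width'])
for n in ("wrist","scene"):
    p,d=r.camera(n);np.savez(n+"8.npz",p=p,d=d,T=toolT(s));cv2.imwrite(f"pics/{n}8.png",p[:,:,::-1])
```

```text
13.85 [ 547.31733837 -179.85203031   84.5571898 ] [1.79974690e+02 1.88248031e-02 1.31603487e+02] [0.91405903 0.48563901 2.96902064] [ 0.10815597  0.02469444 -0.41401342] [-2.99995956e+01  2.09994346e+01  9.83169257e+01  2.07354767e-02
  6.06577908e+01 -7.16132439e+01] 59.04277542437979
```

View pics/wrist8.png

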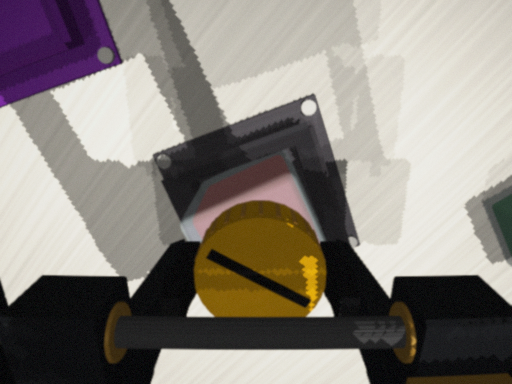

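View pics/scene8.png

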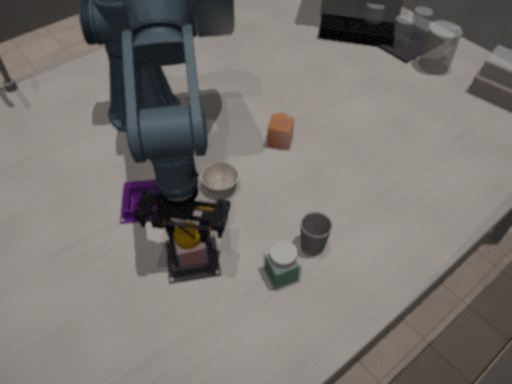

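Call:
{"method": "carry_out", "body": {"targets": [0,0,-6,0,0,0,0.04,0,0,-12,0,0,0,0.04,0,0,-18,0,0,0,0.04,0,0,-24,0,0,0,0.04,0,0,-30,0,0,0,0.04,0,0,-36,0,0,0,0.04,0,0,-42,0,0,0,0.04,0,0,-48,0,0,0,0.04,0,0,-54,0,0,0,0.04,0,0,-60,0,0,0,0.04]}}

```text
time: 15.2
tool_pos: [547.8, -180.0, 84.6]
eef_rot: [-180.0, 0.1, -168.5]
ft_force: [2.0, -0.3, 2.3]
width: 59.0
```

Run:
```python
from bench import r
from h import *
s=r.state();print(s['time'],s['tool_pos'],s['eef_rot'],s['ft_force'],s['wrist_torque'],s['joint_positions'],s['width'])
n="wrist"
p,d=r.camera(n);np.savez(n+"9.npz",p=p,d=d,T=toolT(s));cv2.imwrite(f"pics/{n}9.png",p[:,:,::-1])
i=r.camera_info(n);T=toolT(s)@i['hand_eye'];P=cloud(d,i,T)
near=(d>0)&(np.hypot(P[...,0]-547,P[...,1]+180)<29)&(P[...,2]>97)&(P[...,2]<107)&(p.max(-1)<45)
v,u=np.nonzero(near);k=v<305
b=P[near][k][:,:2];l=cv2.fitLine(b.astype(np.float32),cv2.DIST_L2,0,.01,.01).ravel();print(len(b),np.degrees(np.arctan2(l[1],l[0])))
```

```text
15.2 [ 547.82240648 -180.04094063   84.61038037] [-1.79955817e+02  9.14814469e-02 -1.68472481e+02] [ 2.01388976 -0.25964191  2.28837372] [ 0.13142436 -0.32768377 -0.45680615] [-2.99958060e+01  2.10108163e+01  9.82937193e+01  3.16420898e-02
  6.05976875e+01 -1.31538801e+02] 59.00585863538599
1006 70.84276
```

View pics/wrist9.png

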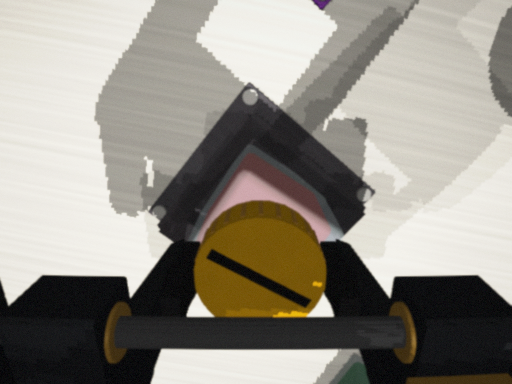

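Call:
{"method": "carry_out", "body": {"targets": [0,0,0,0,0,-0.002,0.04,0,0,0,0,0,-0.005,0.04,0,0,0,0,0,-0.008,0.04,0,0,0,0,0,-0.008,0.04]}}

```text
time: 15.75
tool_pos: [547.0, -179.8, 92.4]
eef_rot: [-180.0, -0.0, -168.5]
ft_force: [0.0, -1.1, -0.2]
width: 59.2
```

Call:
{"method": "carry_out", "body": {"targets": [0,0,0,0,0,-0.005,0.04,0,0,0,0,0,-0.011,0.04,0,0,0,0,0,-0.017,0.04,0,0,0,0,0,-0.023,0.04,0,0,0,0,0,-0.027,0.04,0,0,0,0,0,-0.03,0.04,0,0,0,0,0,-0.03,0.04,0,0,0,0,0,-0.03,0.04]}}

```text
time: 16.75
tool_pos: [546.9, -179.7, 122.0]
eef_rot: [180.0, -0.0, -168.5]
ft_force: [-0.6, -0.2, -0.8]
width: 59.3
```

Run:
```python
from bench import r
from h import *
for n in ("wrist","side","scene"):
    s=r.state();print(s['time'],s['tool_pos'],s['eef_rot'],s['ft_force'],s['width'])
    p,d=r.camera(n);np.savez(n+"10.npz",p=p,d=d,T=toolT(s));cv2.imwrite(f"pics/{n}10.png",p[:,:,::-1])
    i=r.camera_info(n);T=toolT(s)@i['hand_eye'] if n=="wrist" else i['cam_to_world'];P=cloud(d,i,T);ok=d>0
    near=ok&(np.hypot(P[...,0]-547,P[...,1]+180)<50);hsv=cv2.cvtColor(p,cv2.COLOR_RGB2HSV)
    y=near&(hsv[...,0]>15)&(hsv[...,0]<35)&(hsv[...,1]>150)&(P[...,2]>112);q=P[y]
    if len(q)>20:
        print(n,'yellow z',np.percentile(q[:,2],[1,50,99]))
        t=q[q[:,2]>136]
        if len(t)>20: print(' top',len(t),np.median(t[:,2]),cv2.minEnclosingCircle(t[:,:2].astype(np.float32)))
    for lo,hi,nm in((74,83,'shoulder'),(92,103,'mouth')):
        q=P[near&(P[...,2]>lo)&(P[...,2]<hi)]
        if len(q)>9: print(n,nm,len(q),np.median(q[:,2]),cv2.minAreaRect(q[:,:2].astype(np.float32)),cv2.minEnclosingCircle(q[:,:2].astype(np.float32)))
a=cv2.imread('pics/side10.png')[150:300,230:390];b=cv2.imread('pics/scene10.png')[180:300,130:290]
cv2.imwrite('pics/z10.png',np.hstack([cv2.resize(a,(400,375),interpolation=2),cv2.resize(b,(400,375),interpolation=2)]))
```

```text
16.75 [ 546.94365057 -179.6815794   121.98437774] [ 1.79983490e+02 -1.84716306e-02 -1.68500960e+02] [-0.63891301 -0.24265427 -0.80546836] 59.31025576347325
wrist yellow z [122.89845493 139.93381744 210.76336912]
 top 12665 140.0183089420638 ((532.0503540039062, -179.8428497314453), 43.92574691772461)
wrist shoulder 3683 78.0119168383533 ((547.7657470703125, -180.16921997070312), (65.77088928222656, 64.78234100341797), 67.23512268066406) ((547.8262939453125, -180.28079223632812), 44.042293548583984)
wrist mouth 94 92.44766262857829 ((527.0043334960938, -184.19842529296875), (4.7230682373046875, 24.33676528930664), 9.975961685180664) ((528.5450439453125, -183.9273681640625), 12.194568634033203)
16.8 [ 546.97348821 -179.68697345  121.97959206] [ 1.79985020e+02 -1.55242530e-02 -1.68500977e+02] [-0.13183925 -0.2338425  -0.64778466] 58.964661792381406
side yellow z [120.16649559 140.18733066 214.6186616 ]
 top 477 140.6898495602927 ((545.2694091796875, -181.157470703125), 49.10763931274414)
side shoulder 430 78.73443592363071 ((547.430419921875, -183.10641479492188), (65.53205108642578, 65
[... 288 characters left out ...]
0820312)
16.85 [ 546.94906837 -179.6705229   121.95758719] [ 1.79979604e+02 -2.15471511e-02 -1.68501647e+02] [-0.38877256 -0.52892223 -0.28197829] 58.91769749545688
scene yellow z [125.68772849 141.19943381 284.75831454]
 top 417 141.68516163609058 ((553.2460327148438, -184.05992126464844), 42.145545959472656)
scene shoulder 338 79.51237634572448 ((552.010009765625, -182.15927124023438), (64.68966674804688, 58.74828338623047), 68.00818634033203) ((551.308837890625, -181.72750854492188), 41.8828125)
scene mouth 75 95.72839274557782 ((562.5780029296875, -185.8308868408203), (39.41731262207031, 18.51422119140625), 67.10429382324219) ((555.4055786132812, -182.80174255371094), 19.763593673706055)
```

View pics/z10.png

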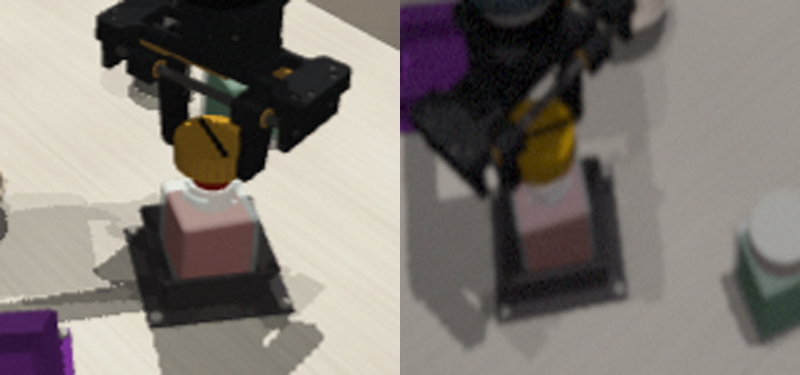

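View pics/wrist10.png

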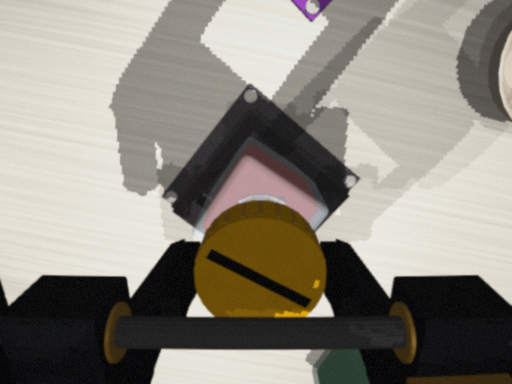

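```bash
python3 -c "
from bench import r
s=r.state();print(s['time'],s['dq'].round(2),s['width'])
print(r.sign_off())"
```

```text
16.9 [ 0.11 -0.01 -0.08 -0.08 -0.01 -0.03] 59.10185281951655
the job is handed in; nothing more can be done
None
```

The cap is off the red jar, and I handed the job in at 16.9 s with the gripper still holding it. I gripped the jar by its sides and lowered it into the steel holder's pocket. Then I regripped the cap, turned it about 100° anticlockwise and lifted it 38 mm.

**Last checks**
- **Jar:** it stands upright in the pocket, with its shoulder at about 78–79 mm, which matches 79 mm when fully seated. It has turned about 5–6° against the pocket wall.
- **Cap:** its top is at about 140–141 mm, so its lower edge is roughly 19–20 mm above the mouth. From the wrist camera it is centred over the mouth to about 1 mm.
- **Grip and motion:** the gripper opening is 59 mm on the cap. The arm is still, and the tool force is under 1 N, so the jar is not hanging from the cap.
- **Bystanders:** I moved nothing else. I saw no shift of the green jar, steel cup or bowl in the pictures, but I did not re-measure their positions.

**Disagreements:** the side and scene cameras placed things 2–4 mm away from where the wrist camera did. That is about their calibration error or a little more, so I relied on the wrist camera.

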